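# Clear the spring-hanger bracket and counter-hold its hidden bolt head

## Robot

A 6-joint arm with a two-finger parallel gripper is mounted at the origin on the work surface. World frame = base frame: x ahead of the robot, y to its left, z up, the work surface at z = 0. Lengths are in m, angles in rad, forces in N, time in s.
With the tool pointing down it reaches from about 0.3 to 0.875 m from the base axis. Payload 6.4 kg.
Tool frame: the origin (TCP) lies midway between the tips of the shut fingers; the grasp point (between the pads) lies ctrl.grip_depth behind it (ctrl.grip_depth is the distance from the TCP to the grasp point, in m); x points along the fingers, y is the direction in which the jaws open and shut, and the axes are right-handed (so a half turn about x gives the same grasp; the last joint's range is limited). The gripper opens to 85 mm and grips with 20 to 120 N. Pads are 22 mm wide; open, the fingers measure 114 mm over their backs; the gripper's body (76 mm by 85 mm) begins 54 mm behind the grasp point. The pads swing forward as they close: fully open they stand 13 mm farther back than shut.
Start: joints at [0.95, 0.181, 1.607, -0, 1.354, -0.206], TCP at [0.232, 0.526, 0.231] pointing down, gripper open.
Joint ranges: [-2.99, 2.99], [-0.89, 2.07], [0.3, 2.58], [-1.14, 4.28], [0, 2.63], [-3.12, 3.12]. Speed limits (rad/s): [2.57, 2.57, 3.01, 3.14, 3.14, 3.14].

## Interface

Orientations are given as a unit quaternion [w, x, y, z].
In Python, from bench import ctrl gives the robot as it stands.
- The arm moves only by the shell command python3 -m creep 'ROWS'. ROWS is text: rows parted by semicolons, each of 7 numbers parted by spaces: the opening, from 0 (shut) to 1 (fully open), then the shift along the tool's x, y, z in cm, then the turn, a rotation vector about the tool's x, y, z in rad. In form: claw x y z ax ay az; .... A call has 1 to 10 rows; each row shifts and turns the pose as measured when the row begins, along the tool's axes as they then stand; what a row does not reach is not made up. A row lasts 1/8 s, in which the tool goes at most 62.5 mm and 10.7 degrees, less where a joint would pass 70% of its speed; a pose out of reach is approached as far as the arm can. A call with a gripper value outside its range is refused whole. The fingers move at their own pace and stop on an object; the grip force is fixed at half the most. Time passes only in rows, so rows that do not move let the fingers close. It gives the time, the measured TCP pose, the force and the opening at its end, in the units of the state.
- ctrl.get_obs(): the state, without advancing time (a new reading comes with each control period).
- ctrl.camera(name): name is "scene" or "top" or "wrist"; returns (picture, depth): 384x512x3 uint8, blue, green, red; 384x512 float32, m along the optical axis (not along the pixel's ray), 0 where there is no reading.
- ctrl.calibration(name): a dict with "mtx" (3x3 intrinsics, pixels), "R" (3x3) and "t" (3): a world point X has camera coordinates R X + t; the wrist camera has in their place "tool_from_camera" (4x4, takes a point from camera to tool coordinates, whose origin is the TCP and whose axes are the tool frame's). Camera axes: x right, y down, z forward; pixel columns grow to the right and rows downward; lengths in m; the calibration is good to about 2 mm. A picture is of the moment at which its call begins: read the wrist's pose just before it. calibration takes no time and is no camera call.
- ctrl.hand_in(): hands the job in, once; it reports no verdict.
Trained networks look in the newest picture that a camera, given by its name, has taken for a name from the list of things; names that differ only in an ending like _2 or _b are one class to them, and where a whole thing is asked for, a point or a joint stands for the part that bears it (a point fixed in the world has none). Each returns a list of dicts, best first, with "confidence" (0 to 1); they miss things now and then, are a little off and sometimes report something else, mostly with a low value. They report only what shows in the picture. A call takes as long as a camera call. They do not tell look-alikes from the thing itself.
- ctrl.find_in(query, camera): "rect" ([left, top, right, bottom] in pixels, round what is visible of it).
The state is a dict: "time_s": time; "q": joint angles; "dq": joint speeds; "joint_efforts": joint torques, N m; "eef_pos": TCP position; "eef_rot": TCP orientation; "wrist_force": force on the tool from outside, world axes, zero at the start; "torque": the same for the moment, N m; "opening": opening from 0.0 (shut) to 1.0 (fully open).
Only numpy, scipy, OpenCV 4.12 (cv2) and the standard library are available. Lean on these libraries where they do the work, as an engineer would, in place of code of your own. Each camera call takes 0.05 s, during which the arm holds its last target.

## Task

A chisel and a steel link plate have been left lying across the top of the grey bracket: put the chisel in the white tray (tools) and the link plate in the blue tray (parts). Then reach down into the gap behind the bracket's front wall, grip the slowly turning bolt head between the fingers and hold it so that it stops turning; finish while still holding it. Leave the pliers, the oil can and the bearing where they are.

Things in the scene. Friction and masses are not known exactly. Their poses are not given: they have to be found in the camera images.
- bracket: Fixed grey steel U bracket, 96 x 180 mm (x, y). Origin: centre of its underside on the bench; y along the channel, -x its front (robot side), with a fixed nut runner out to x = -170, up to 102 mm high. Two walls 170 mm long in y, at x = -39..-29 and 29..39 mm, tops 110 mm above the bench. The gap between is 58 mm wide, open at top and both ends, its floor 14 mm up.
- bolt_head (a point): Steel hexagonal bolt head in the bracket's gap, 24 mm across flats, 28 across corners, 16 mm long. Origin: its centre, at x = 0, y = 0, z = 75 mm in the bracket's frame, 35 mm below the wall tops. Its x axis is the bolt axis (bracket's x). A brass sleeve, 20 mm diameter, joins it to the front wall; 21 mm are free between it and the rear wall, nothing at its sides, 47 mm below it.
- bolt (a joint): Turning angle of bolt, head and nut about the bracket's x axis (rad, keeps growing; two flats level at 0 and every 1.047). The nut runner drives it all the time with about 0.12 N m: about 0.4 rad/s when free. Pinched from two sides with 20 to 30 N it stops, at whatever angle it is taken.
- chisel: Loose cold chisel: yellow hexagonal bar 16 mm across flats, bare steel ends; 140 mm long along its x (blade to +x), 16 mm high, about 0.18 kg. Origin: middle of its underside. Starts flat across both bracket walls, at right angles to them, its middle over the gap, about 40 mm to one side of the bolt axis.
- link: Loose dark steel link plate with a 12 mm hole near each end, 130 x 24 x 10 mm (x, y, z), about 0.2 kg. Origin: middle of its underside. It starts flat across both bracket walls like the chisel, on the other side of the bolt axis.
- white_tray: Fixed open white tray for tools, outside 200 x 150 x 45 mm (x, y, z), walls and floor 4 mm thick. Origin: centre of its underside, on the bench.
- blue_tray: Fixed open blue tray for parts, same size as the white one. Origin: centre of its underside, on the bench. Either tray can be on either side.
- pliers: Bystander: pliers with blue handles lying on the bench, about 160 x 60 x 14 mm. Origin near the middle of the underside.
- oil_can: Bystander: upright copper oil can with a thin spout, 68 mm wide, 150 mm high. Origin: centre of its underside.
- bearing: Bystander: steel bearing ring lying flat, 62 mm outside, 30 mm inside, 16 mm high. Origin: centre of its underside.
Not all that is in view belongs to the job. Several things have the shape of the chisel; the one meant has the colours described above. Of the things that look like the link, the smaller one is meant.

How it is judged:
By the outcome, as a careful person would: the job done as asked, in the order asked, and still so for the second after the job is handed in, while the arm keeps its last pose, push and grip.
It also fails if it takes over 72 s, if anything falls off the work surface, if the arm or the gripper's body presses on something with over 40 N, if the wrist force passes 120 N, or if a joint passes its speed limit or range.

## Working session

There is one attempt and no reset: what is moved stays moved. The work goes in short steps, Python scripts to look and compute and a shell command to move; the robot and the scene stay as the last step left them, time stands still between calls to the robot, and variables do not carry over. Pictures are saved under pics/ and viewed, and the job is handed in when it is done.

```bash
ls; mkdir -p pics; python3 - <<'E'
from bench import ctrl
import cv2
o=ctrl.get_obs(); print(o, ctrl.grip_depth)
for n in ("scene","top"):
    im,d=ctrl.camera(n); cv2.imwrite(f"pics/{n}0.png",cv2.resize(im,(800,600),interpolation=cv2.INTER_CUBIC))
    import numpy as np; np.savez(f"pics/{n}0.npz",im=im,d=d)
    c=ctrl.calibration(n); print(n,c)
E
```

```text
pics
{'time_s': 0.0, 'q': array([ 9.49683823e-01,  1.81522198e-01,  1.60801370e+00,  2.06221203e-05,
        1.35383916e+00, -2.06279578e-01]), 'dq': array([ 0.00015906,  0.00170191,  0.00169285, -0.00074008, -0.00060616,
        0.00030107]), 'joint_efforts': array([ 5.23696835e-04, -4.44870758e+01, -3.51337409e+01, -1.99288561e-04,
        9.14837321e-03,  9.59395635e-06]), 'eef_pos': array([0.2313777 , 0.52577575, 0.23039202]), 'eef_rot': array([ 0.69169036,  0.14504355,  0.69221005, -0.14619185]), 'wrist_force': array([0.53474126, 0.53763586, 0.9313153 ]), 'torque': array([ 0.06257639,  0.00363031, -0.03684618]), 'opening': 0.9975939960451312} 0.0187
scene {'mtx': array([[473.47707916,   0.        , 253.03822389],
       [  0.        , 473.47707916, 191.46678949],
       [  0.        ,   0.        ,   1.        ]]), 'R': array([[-0.67348606,  0.73915922,  0.00775728],
       [ 0.45392607,  0.42183237, -0.78486214],
       [-0.58341035, -0.52507248, -0.61962186]]), 't': array([ 0.36244241, -0.15548531,  1.39836802])}
top {'mtx': array([[380.5987512 ,   0.        , 255.53085194],
       [  0.        , 380.5987512 , 192.38296719],
       [  0.        ,   0.        ,   1.        ]]), 'R': array([[-0.01313516, -0.99985689, -0.01066151],
       [-0.99159188,  0.01439786, -0.12860113],
       [ 0.12873623,  0.00888267, -0.99163909]]), 't': array([0.0028829 , 0.54331242, 0.87054465])}
```

View pics/scene0.png

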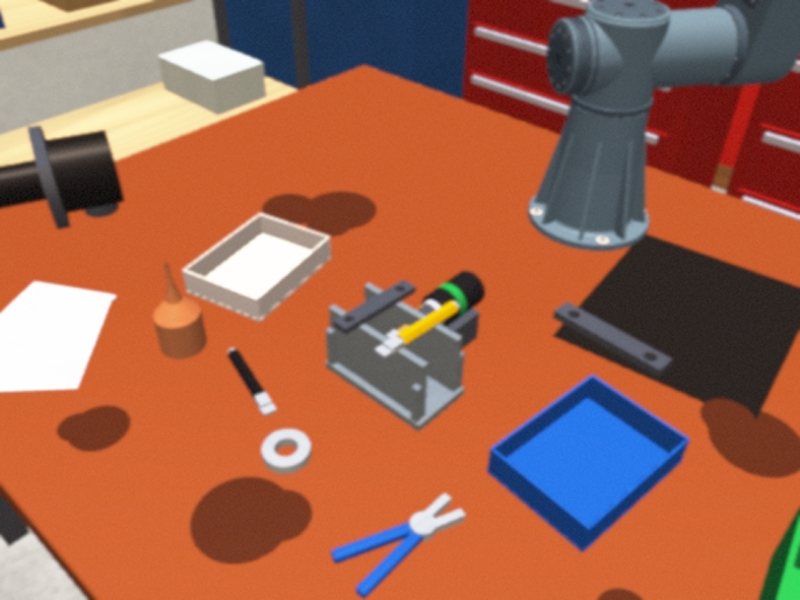

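View pics/top0.png

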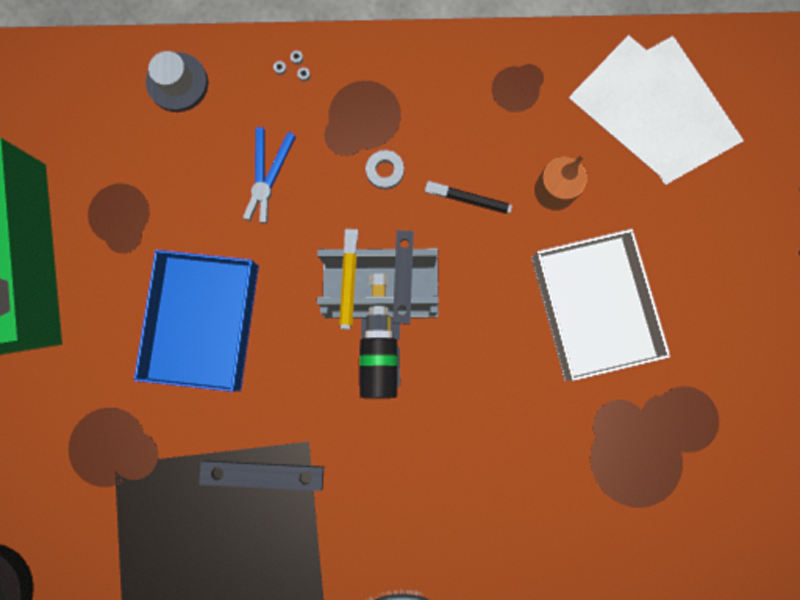

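The top picture (800x600) shows these candidates:
- **Chisel:** yellow bar on the bracket (348,280); black-handled one on the bench (468,197).
- **Link:** small plate on the bracket (403,277); larger plate on the black mat (262,475).

I choose the two on the bracket. The blue tray is on the left (196,320) and the white one on the right (601,305). Next is a close crop and the measurements.

```bash
cat > h.py <<'E'
import numpy as np, cv2
from bench import ctrl
def cloud(name,d,pose=None):
    c=ctrl.calibration(name); K=c["mtx"]; v,u=np.mgrid[0:d.shape[0],0:d.shape[1]]
    P=np.stack([(u-K[0,2])/K[0,0]*d,(v-K[1,2])/K[1,1]*d,d],-1)
    if name=="wrist":
        T=c["tool_from_camera"]; from scipy.spatial.transform import Rotation as R
        P=P@T[:3,:3].T+T[:3,3]; q=pose["eef_rot"]; Rm=R.from_quat([q[1],q[2],q[3],q[0]]).as_matrix()
        return P@Rm.T+pose["eef_pos"]
    return (P-c["t"])@c["R"]
def rect(P,m,lab):
    p=P[m][:,:2]; r=cv2.minAreaRect((p*1000).astype(np.float32)); print(lab,m.sum(),"c",np.round(r[0],1),"size",np.round(r[1],1),"ang",round(r[2],1),"z med",np.round(np.median(P[m][:,2])*1000,1))
    return r
E
python3 - <<'E'
from h import *
z=np.load("pics/top0.npz"); im,d=z["im"],z["d"]; P=cloud("top",d)
crop=im[130:260,190:300]; cv2.imwrite("pics/crop0.png",cv2.resize(crop,None,fx=5,fy=4.6,interpolation=cv2.INTER_CUBIC))
hsv=cv2.cvtColor(im,cv2.COLOR_BGR2HSV); H,S,V=cv2.split(hsv)
box=np.zeros(d.shape,bool); box[140:215,195:290]=1
ok=(d>0)
rect(P,box&ok&(P[...,2]>.116)&(P[...,2]<.13)&(np.arange(512)<240)[None],"chisel-top")
rect(P,box&ok&(P[...,2]>.114)&(np.arange(512)>245)[None],"link-top")
m=box&ok&(P[...,2]>.104)&(P[...,2]<.113); rect(P,m,"walls")
m=ok&(P[...,2]<.06)&(P[...,2]>-.02)&(S>150)&(H>100)&(H<125)&(np.arange(512)<180)[None]&(np.arange(384)>140)[:,None]
rect(P,m,"blue")
b2=np.zeros(d.shape,bool); b2[140:250,335:435]=1
rect(P,b2&ok&(P[...,2]>.035)&(P[...,2]<.06),"white rim")
rect(P,m&(P[...,2]>.035),"blue rim")
b=np.zeros(d.shape,bool); b[165:260,225:262]=1
rect(P,b&ok&(P[...,2]>.03)&(np.arange(384)>205)[:,None],"runner")
b=box&ok&(P[...,2]>.07)&(P[...,2]<.1)&(np.arange(512)>230)[None]&(np.arange(512)<250)[None]&(np.arange(384)<196)[:,None]; rect(P,b,"head")
E
```

```text
chisel-top 532 c [564.7  65.7] size [ 18.6 140.2] ang 86.2 z med 125.0
link-top 617 c [565.7  -9.3] size [127.8  61.5] ang 11.1 z med 120.9
walls 529 c [554.5  25.4] size [106.4 168.3] ang 0.2 z med 110.5
blue 5587 c [518.7 305.8] size [150.5 197.8] ang 83.2 z med 5.7
white rim 787 c [ 534.  -308.6] size [200.4 151.6] ang 12.5 z med 45.0
blue rim 701 c [518.7 305.9] size [150.3 197.8] ang 83.2 z med 44.4
runner 1153 c [453.5  22.9] size [ 77.5 106.3] ang 89.0 z med 97.6
head 225 c [564.3  29.7] size [41.9 69. ] ang 90.0 z med 85.8
```

View pics/crop0.png

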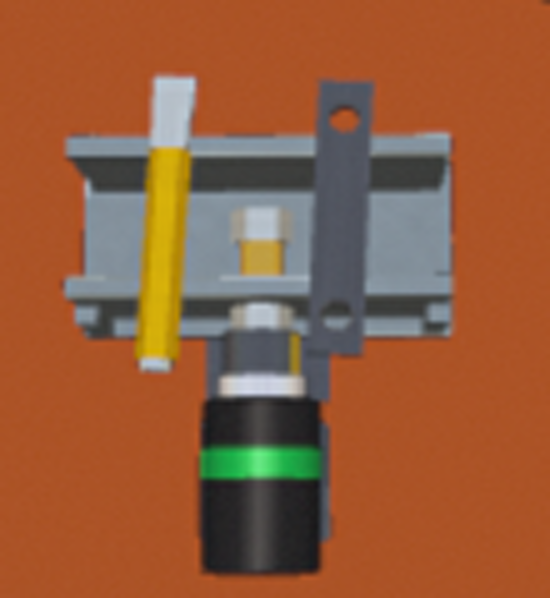

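```bash
cat >> h.py <<'E'
from scipy.spatial.transform import Rotation as R
def pose():
    o=ctrl.get_obs(); q=o["eef_rot"]; return o,R.from_quat([q[1],q[2],q[3],q[0]])
def togo(pos,jaw_deg):
    """target TCP pos mm, jaw axis direction (deg in world xy), tool down"""
    o,r=pose(); a=np.radians(jaw_deg); best=None
    for s in (0,np.pi):
        y=np.array([np.cos(a+s),np.sin(a+s),0]); x=np.array([0,0,-1.]); t=R.from_matrix(np.stack([x,y,np.cross(x,y)],1))
        dr=(r.inv()*t).as_rotvec()
        if best is None or np.linalg.norm(dr)<np.linalg.norm(best[0]): best=(dr,t)
    d=np.array(pos)/1000-o["eef_pos"]
    print("t",round(o["time_s"],2),"pos",np.round(o["eef_pos"]*1000,1),"open",round(o["opening"],3),"F",np.round(o["wrist_force"],1))
    print("tool axes y",np.round(r.as_matrix()[:,1],3),"x",np.round(r.as_matrix()[:,0],3))
    print("rotvec",np.round(best[0],3),"shift now-frame cm",np.round(r.inv().apply(d)*100,2),"shift target-frame cm",np.round(best[1].inv().apply(d)*100,2), "q",np.round(o["q"],2))
E
python3 - <<'E'
from h import *
z=np.load("pics/top0.npz"); im,d=z["im"],z["d"]; P=cloud("top",d)
col=np.arange(512)[None]; row=np.arange(384)[:,None]; hsv=cv2.cvtColor(im,cv2.COLOR_BGR2HSV)
X,Y,Z=[P[...,i]*1000 for i in range(3)]
for x0 in (500,): 
    m=(X>480)&(X<640)&(Y>-70)&(Y<120)&(Z>112)
    link=m&(Y<20)&(X>500)&(Z>116); rect(P,link,"link")
    ch=m&(Y>45)&(Z>117); rect(P,ch,"chisel")
    for n,k in (("link",link),("chisel",ch)):
        f=cv2.fitLine((P[k][:,:2]*1000).astype(np.float32),cv2.DIST_HUBER,0,.01,.01).ravel(); print(n,f, "ang",np.degrees(np.arctan2(f[1],f[0])), "mean",P[k].mean(0)*1000)
w=(Z>107)&(Z<113)&(X>480)&(X<640)&(Y>-80)&(Y<130)
for a,b in ((500,560),(560,620)):
    k=w&(X>a)&(X<b); p=(P[k][:,:2]*1000); print(np.percentile(p,[1,50,99],axis=0).round(1)); rect(P,k,"wall%d"%a); print(cv2.fitLine(p.astype(np.float32),cv2.DIST_HUBER,0,.01,.01).ravel())
h=(Z>70)&(Z<100)&(X>535)&(X<590)&(Y>5)&(Y<50); print(np.percentile(P[h]*1000,[2,25,50,75,98],axis=0).round(1))
togo([565,65,200],94)
E
```

```text
link 603 c [566.6 -10.3] size [ 24.  128.9] ang 87.0 z med 120.9
chisel 529 c [564.1  65.7] size [ 18.6 139.1] ang 86.4 z med 125.0
link [ 9.9874777e-01 -5.0029103e-02  5.6600574e+02 -1.0318361e+01] ang -2.8676534 mean [565.87780967 -10.30316749 120.98752875]
chisel [ 9.9819744e-01 -6.0015976e-02  5.6279834e+02  6.5022308e+01] ang -3.4407296 mean [562.61238111  65.27018977 124.50805281]
[[529.5 -58.6]
 [534.9  28.5]
 [540.4 109.3]]
wall500 263 c [520.8  25.6] size [168.3  37.7] ang 89.2 z med 110.6
[1.5483671e-02 9.9988014e-01 5.3477856e+02 2.6101326e+01]
[[597.9 -57.8]
 [602.7  28. ]
 [607.5 109.6]]
wall560 233 c [602.9  25.9] size [167.6  10.1] ang 89.9 z med 110.6
[2.1321320e-03 9.9999774e-01 6.0266107e+02 2.7463078e+01]
[[544.9  14.   76.4]
 [553.9  20.4  82.3]
 [562.6  25.2  85.6]
 [569.9  31.7  87.4]
 [576.5  39.1  90.5]]
t 0.1 pos [231.4 525.9 230.5] open 1.0 F [-0.5 -0.3  0. ]
tool axes y [ 0.403  0.915 -0.002] x [-0.001 -0.001 -1.   ]
rotvec [-0.485 -0.001  0.001] shift now-frame cm [  3.08 -28.73  49.1 ] shift target-frame cm [  3.05 -48.3   30.06] q [ 0.95  0.18  1.61  0.    1.35 -0.21]
```

```bash
python3 - <<'E'
from h import *
togo([564,65.5,190],86.6)
E
python3 -m creep '0.5 0 0 0 -0.18 0 0; 0.5 0 0 0 -0.176 0 0'; python3 - <<'E'
from h import *
togo([564,65.5,190],86.6)
E
```

```text
t 0.1 pos [231.4 525.9 230.5] open 1.0 F [-0.5 -0.3  0. ]
tool axes y [ 0.403  0.915 -0.002] x [-0.001 -0.001 -1.   ]
rotvec [-0.355 -0.001  0.001] shift now-frame cm [  4.08 -28.72  48.99] shift target-frame cm [  4.05 -43.98  35.93] q [ 0.95  0.18  1.61  0.    1.35 -0.21]
time_s: 0.35
eef_pos: [0.231, 0.5252, 0.2293]
eef_rot: [0.706, 0.016, 0.708, -0.018]
wrist_force: [-0.3, 0.1, 0.0]
opening: 0.601
t 0.35 pos [231.  525.2 229.3] open 0.601 F [-0.3  0.1  0. ]
tool axes y [ 0.049  0.999 -0.003] x [-0.002 -0.003 -1.   ]
rotvec [ 0.01  -0.002  0.003] shift now-frame cm [  4.   -44.27  35.52] shift target-frame cm [  3.93 -43.92  35.97] q [ 0.95  0.18  1.61 -0.    1.35 -0.57]
```

```bash
python3 -m creep '0.5 0 -4.8 3.8 0 0 0; 0.5 0 -4.8 3.8 0 0 0; 0.5 0 -4.8 3.8 0 0 0; 0.5 0.5 -4.8 3.8 0 0 0; 0.5 0.5 -4.8 3.8 0 0 0; 0.5 0.5 -4.8 3.8 0 0 0; 0.5 0.5 -4.8 3.8 0 0 0; 0.5 0.5 -4.8 3.8 0 0 0; 0.5 0.5 -4.0 3.8 0 0 0'; python3 - <<'E'
from h import *
togo([564,65.5,190],86.6)
E
```

```text
time_s: 1.48
eef_pos: [0.5574, 0.0786, 0.1971]
eef_rot: [0.706, 0.013, 0.708, -0.014]
wrist_force: [1.0, 0.8, 0.9]
opening: 0.498
t 1.48 pos [557.4  78.6 197.1] open 0.498 F [1.  0.8 0.9]
tool axes y [ 0.038  0.999 -0.003] x [-0.004 -0.003 -1.   ]
rotvec [ 0.021 -0.003  0.003] shift now-frame cm [ 0.71 -1.28  0.72] shift target-frame cm [ 0.71 -1.27  0.74] q [-0.07  0.19  1.67 -0.    1.29 -1.6 ]
```

```bash
python3 -m creep '0.5 0.5 -1.27 0.7 0.02 0 0; 0.5 0 0 0 0 0 0'; python3 - <<'E'
from h import *
o,_=pose(); im,d=ctrl.camera("wrist"); cv2.imwrite("pics/w1.png",im)
P=cloud("wrist",d,o); hsv=cv2.cvtColor(im,cv2.COLOR_BGR2HSV)
m=(hsv[...,0]>20)&(hsv[...,0]<32)&(hsv[...,1]>150)&(P[...,2]>.11)&(d>0)
r=rect(P,m,"chisel yellow"); f=cv2.fitLine((P[m][:,:2]*1000).astype(np.float32),cv2.DIST_HUBER,0,.01,.01).ravel(); print(f)
X,Y,Z=[P[...,i]*1000 for i in range(3)]
for a,b in ((510,565),(570,640)):
    k=(Z>107)&(Z<113)&(X>a)&(X<b); print(k.sum(),np.percentile(P[k]*1000,[2,50,98],axis=0).round(1)) if k.any() else None
togo([564,65.5,103],86.6)
E
```

```text
time_s: 1.72
eef_pos: [0.5647, 0.0621, 0.1903]
eef_rot: [0.705, 0.022, 0.709, -0.024]
wrist_force: [-0.0, -0.1, 0.3]
opening: 0.503
chisel yellow 3728 c [550.4  66.7] size [17.9 98.3] ang 86.6 z med 126.1
[ 9.9774885e-01 -6.7061469e-02  5.4743884e+02  6.6731598e+01]
2634 [[530.4 -55.4 108.1]
 [535.8  29.4 110.6]
 [541.5 108.6 112.1]]
1485 [[598.  -57.  107.5]
 [603.   34.1 110.5]
 [609.   91.7 112.1]]
t 1.77 pos [564.6  62.8 190.6] open 0.497 F [-0.8  0.1  0.2]
tool axes y [ 0.063  0.998 -0.003] x [-0.006 -0.003 -1.   ]
rotvec [-0.004 -0.005  0.003] shift now-frame cm [ 8.76  0.29 -0.03] shift target-frame cm [ 8.76  0.27 -0.07] q [-0.1   0.21  1.66 -0.    1.28 -1.6 ]
```

View pics/w1.png

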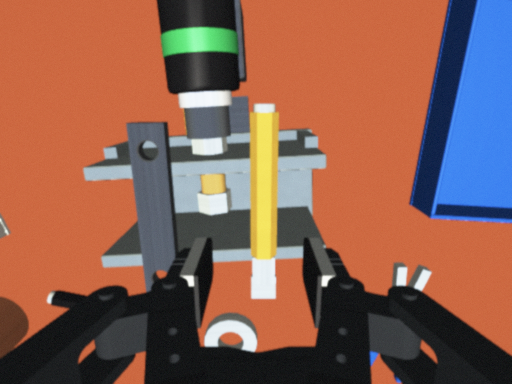

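The wrist view shows the yellow chisel at (263,200) between the open fingers, with the link at (150,205) and the bolt head at (212,203). The measured chisel line at x=564 is y=65.6, which matches the top camera. Going down.

```bash
python3 -m creep '0.5 4 0.28 0 0 0 0; 0.5 3 0 0 0 0 0; 0.5 1.5 0 0 0 0 0; 0.5 0 0 0 0 0 0'; python3 - <<'E'
from h import *
togo([564,65.5,103],86.6)
E
```

```text
time_s: 2.28
eef_pos: [0.5625, 0.0715, 0.1059]
eef_rot: [0.706, 0.019, 0.708, -0.02]
wrist_force: [0.2, -0.6, 0.0]
opening: 0.501
t 2.27 pos [562.5  71.5 105.9] open 0.501 F [ 0.2 -0.6  0. ]
tool axes y [ 0.055  0.998 -0.002] x [-0.003 -0.002 -1.   ]
rotvec [ 0.004 -0.003  0.002] shift now-frame cm [ 0.29 -0.59  0.18] shift target-frame cm [ 0.29 -0.59  0.18] q [-0.08  0.31  1.72 -0.    1.11 -1.6 ]
```

```bash
python3 -m creep '0.5 0.3 -0.5 0.1 0 0 0; 0.5 0 0 0 0 0 0'; python3 - <<'E'
from h import *
togo([564,65.5,103],86.6)
E
python3 -m creep '0.1 0 0 0 0 0 0; 0.1 0 0 0 0 0 0; 0.1 0 0 0 0 0 0; 0.1 0 0 0 0 0 0'; python3 - <<'E'
from h import *
togo([564,65.5,103],86.6)
E
```

```text
time_s: 2.52
eef_pos: [0.5645, 0.0669, 0.105]
eef_rot: [0.707, 0.018, 0.707, -0.02]
wrist_force: [-0.1, 0.1, 1.1]
opening: 0.5
t 2.52 pos [564.5  66.9 105. ] open 0.5 F [-0.1  0.1  1.1]
tool axes y [ 0.054  0.999 -0.002] x [ 0.    -0.002 -1.   ]
rotvec [0.005 0.    0.002] shift now-frame cm [ 0.2  -0.14 -0.04] shift target-frame cm [ 0.2  -0.14 -0.04] q [-0.09  0.31  1.72 -0.    1.11 -1.61]
time_s: 3.02
eef_pos: [0.5654, 0.0665, 0.1064]
eef_rot: [0.708, 0.019, 0.706, -0.02]
wrist_force: [0.3, 0.7, -2.0]
opening: 0.184
t 3.02 pos [565.4  66.5 106.4] open 0.184 F [ 0.3  0.7 -2. ]
tool axes y [ 0.055  0.999 -0.002] x [ 0.003 -0.002 -1.   ]
rotvec [0.005 0.003 0.002] shift now-frame cm [ 0.34 -0.11 -0.13] shift target-frame cm [ 0.34 -0.11 -0.13] q [-0.09  0.31  1.72 -0.    1.11 -1.61]
```

```bash
python3 -m creep '0.1 -3 0 0 0 0 0; 0.1 -4 0 0 0 0 0; 0.1 -2 0 0 0 0 0; 0.1 0 0 0 0 0 0';  python3 - <<'E'
from h import *
togo([534,-308.6,120],102.5)
E
```

```text
time_s: 3.52
eef_pos: [0.5639, 0.0667, 0.197]
eef_rot: [0.706, 0.019, 0.707, -0.02]
wrist_force: [0.2, -0.0, -1.2]
opening: 0.187
t 3.52 pos [563.9  66.7 197. ] open 0.187 F [ 0.2 -0.  -1.2]
tool axes y [ 0.055  0.998 -0.002] x [-0.001 -0.002 -1.   ]
rotvec [-0.273 -0.001  0.002] shift now-frame cm [  7.76 -37.62  -0.91] shift target-frame cm [  7.7  -35.99 -11.04] q [-0.09  0.2   1.66 -0.    1.29 -1.61]
```

```bash
python3 -m creep '0.1 0 -5.2 -0.1 0 0 0; 0.1 0 -5.2 -0.1 0 0 0; 0.1 0 -5.2 -0.1 0 0 0; 0.1 0 -5.2 -0.1 0 0 0; 0.1 0 -5.2 -0.1 0 0 0; 0.1 0 -5.2 -0.1 0 0 0; 0.1 0 -4 0 -0.13 0 0; 0.1 0 0 0 -0.13 0 0';  python3 - <<'E'
from h import *
togo([534,-308.6,120],102.5)
E
```

```text
time_s: 4.53
eef_pos: [0.5333, -0.2923, 0.1839]
eef_rot: [0.698, -0.073, 0.708, 0.079]
wrist_force: [0.3, 0.5, -2.1]
opening: 0.186
t 4.53 pos [ 533.3 -292.3  183.9] open 0.186 F [ 0.3  0.5 -2.1]
tool axes y [-0.213  0.977  0.009] x [-0.014  0.006 -1.   ]
rotvec [-0.003 -0.012 -0.009] shift now-frame cm [ 6.38 -1.66 -0.2 ] shift target-frame cm [ 6.39 -1.61 -0.28] q [-0.69  0.31  1.55 -0.    1.3  -2.48]
```

```bash
python3 -m creep '0.1 5 -1.6 -0.2 0 0 0; 0.1 5 0 0 0 0 0; 0.1 4 0 0 0 0 0; 0.1 1 0 0 0 0 0; 0.1 0 0 0 0 0 0';  python3 - <<'E'
from h import *
togo([534,-308.6,11],102.5)
E
```

```text
time_s: 5.15
eef_pos: [0.5299, -0.3075, 0.0243]
eef_rot: [0.697, -0.071, 0.709, 0.08]
wrist_force: [0.8, -1.0, -0.2]
opening: 0.185
t 5.15 pos [ 529.9 -307.5   24.3] open 0.185 F [ 0.8 -1.  -0.2]
tool axes y [-0.212  0.977  0.014] x [-0.018  0.01  -1.   ]
rotvec [-0.004 -0.015 -0.014] shift now-frame cm [ 1.32 -0.21  0.4 ] shift target-frame cm [ 1.33 -0.19  0.38] q [-0.72  0.53  1.61 -0.    1.02 -2.5 ]
```

```bash
python3 -m creep '0.1 1 0 0.2 0 -0.015 -0.014; 0.1 0.3 0 0 0 0 0; 0.1 0 0 0 0 0 0';  python3 - <<'E'
from h import *
togo([534,-308.6,8],102.5)
E
```

```text
time_s: 5.52
eef_pos: [0.5346, -0.309, 0.0158]
eef_rot: [0.705, -0.078, 0.701, 0.074]
wrist_force: [0.1, 0.1, -1.2]
opening: 0.182
t 5.53 pos [ 534.6 -309.    15.8] open 0.182 F [ 0.1  0.1 -1.2]
tool axes y [-0.213  0.977 -0.006] x [ 0.005 -0.005 -1.   ]
rotvec [-0.004  0.004  0.006] shift now-frame cm [ 0.78  0.06 -0.05] shift target-frame cm [ 0.78  0.05 -0.05] q [-0.72  0.53  1.62 -0.    0.98 -2.5 ]
```

```bash
python3 -m creep '0.1 0.6 0 0 0 0 0; 0.1 0 0 0 0 0 0; 0.5 0 0 0 0 0 0; 0.5 0 0 0 0 0 0; 0.5 -4 0 0 0 0 0; 0.5 -5 0 0 0 0 0; 0.5 -5 0 0 0 0 0; 0.5 -5 0 0 0 0 0';  python3 - <<'E'
from h import *
im,d=ctrl.camera("top"); cv2.imwrite("pics/t2.png",im[100:290,190:450])
P=cloud("top",d);X,Y,Z=[P[...,i]*1000 for i in range(3)]
link=(X>480)&(X<640)&(Y<20)&(Y>-60)&(Z>116); rect(P,link,"link")
togo([566.5,-10.3,190],87)
E
```

```text
time_s: 6.52
eef_pos: [0.5321, -0.3071, 0.2023]
eef_rot: [0.703, -0.076, 0.703, 0.075]
wrist_force: [1.3, 0.1, -0.2]
opening: 0.498
link 603 c [566.3 -10.3] size [ 23.9 128.8] ang 87.0 z med 121.0
t 6.58 pos [ 535.3 -309.5  210.8] open 0.502 F [ 3.1 -1.9  5.4]
tool axes y [-0.213  0.977 -0.011] x [ 0.009 -0.009 -1.   ]
rotvec [0.267 0.009 0.01 ] shift now-frame cm [ 1.85 28.59  9.41] shift target-frame cm [ 2.08 30.05  1.55] q [-0.72  0.28  1.52 -0.    1.32 -2.5 ]
```

View pics/t2.png

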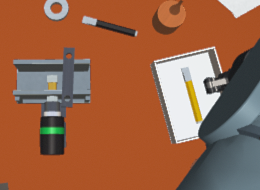

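The chisel lies in the white tray at (192,95) in the crop. The link is unmoved at (68,85). Next is the link.

```bash
python3 -m creep '0.5 0 0 0 0.135 0.009 0.01; 0.5 0 0 0 0.135 0 0; 0.5 0.2 5 0.2 0 0 0; 0.5 0.2 5 0.2 0 0 0; 0.5 0.2 5 0.2 0 0 0; 0.5 0.2 5 0.2 0 0 0; 0.5 0.2 5 0.2 0 0 0; 0.5 0.2 4 0.2 0 0 0; 0.5 0 0 0 0 0 0';  python3 - <<'E'
from h import *
togo([566.5,-10.3,190],87)
E
```

```text
time_s: 7.7
eef_pos: [0.5692, -0.0153, 0.2021]
eef_rot: [0.71, 0.021, 0.703, -0.026]
wrist_force: [-0.5, 0.5, -0.7]
opening: 0.5
t 7.7 pos [569.2 -15.3 202.1] open 0.5 F [-0.5  0.5 -0.7]
tool axes y [ 0.067  0.998 -0.006] x [ 0.009 -0.007 -1.   ]
rotvec [-0.015  0.009  0.007] shift now-frame cm [ 1.21  0.49 -0.32] shift target-frame cm [ 1.21  0.49 -0.3 ] q [-0.23  0.19  1.66 -0.01  1.28 -1.73]
```

```bash
python3 -m creep '0.5 4 0.4 -0.2 -0.015 0.009 0.007; 0.5 4 0 0 0 0 0; 0.5 1.5 0 0 0 0 0; 0.5 0 0 0 0 0 0';  python3 - <<'E'
from h import *
togo([566.5,-10.3,100],87)
E
```

```text
time_s: 8.2
eef_pos: [0.57, -0.0139, 0.1071]
eef_rot: [0.709, 0.018, 0.705, -0.019]
wrist_force: [-0.0, 0.7, 0.9]
opening: 0.5
t 8.2 pos [570.  -13.9 107.1] open 0.5 F [-0.   0.7  0.9]
tool axes y [ 0.052  0.999 -0.002] x [ 0.005 -0.002 -1.   ]
rotvec [0.    0.005 0.002] shift now-frame cm [ 0.71  0.35 -0.37] shift target-frame cm [ 0.71  0.35 -0.37] q [-0.23  0.31  1.72 -0.    1.11 -1.75]
```

```bash
python3 -m creep '0.5 0.6 0.3 -0.3 0 0 0; 0.5 0 0 0 0 0 0; 0.1 0 0 0 0 0 0; 0.1 0 0 0 0 0 0; 0.1 0 0 0 0 0 0';  python3 - <<'E'
from h import *
togo([566.5,-10.3,100],87)
E
python3 -m creep '0.1 -3 0 0 0 0 0; 0.1 -4 0 0 0 0 0; 0.1 -2 0 0 0 0 0; 0.1 0 0 0 0 0 0';  python3 - <<'E'
from h import *
togo([518.7,305.8,190],83.2)
togo([518.7,305.8,190],96.8)
E
```

```text
time_s: 8.82
eef_pos: [0.5698, -0.0118, 0.1051]
eef_rot: [0.711, 0.018, 0.703, -0.02]
wrist_force: [0.3, 1.2, -0.9]
opening: 0.261
t 8.82 pos [569.8 -11.8 105.1] open 0.261 F [ 0.3  1.2 -0.9]
tool axes y [ 0.053  0.999 -0.003] x [ 0.012 -0.004 -1.   ]
rotvec [-0.     0.012  0.003] shift now-frame cm [ 0.51  0.13 -0.34] shift target-frame cm [ 0.51  0.13 -0.34] q [-0.23  0.31  1.73 -0.    1.09 -1.75]
time_s: 9.32
eef_pos: [0.5675, -0.0112, 0.1959]
eef_rot: [0.71, 0.018, 0.704, -0.019]
wrist_force: [-0.5, -0.5, -0.8]
opening: 0.265
t 9.32 pos [567.5 -11.2 195.9] open 0.265 F [-0.5 -0.5 -0.8]
tool axes y [ 0.053  0.999 -0.002] x [ 0.009 -0.003 -1.   ]
rotvec [0.066 0.009 0.002] shift now-frame cm [ 0.46 31.4  -6.54] shift target-frame cm [ 0.59 30.9  -8.59] q [-0.23  0.19  1.67 -0.    1.27 -1.75]
t 9.32 pos [567.5 -11.2 195.9] open 0.265 F [-0.5 -0.5 -0.8]
tool axes y [ 0.053  0.999 -0.002] x [ 0.009 -0.003 -1.   ]
rotvec [-0.171  0.008  0.003] shift now-frame cm [ 0.46 31.4  -6.54] shift target-frame cm [ 0.59 32.05 -1.09] q [-0.23  0.19  1.67 -0.    1.27 -1.75]
```

```bash
python3 -m creep '0.1 0 5 -1 0.066 0.009 0.002; 0.1 0 5 -1 0 0 0; 0.1 0 5 -1 0 0 0; 0.1 0 5 -1 0 0 0; 0.1 0 5 -1 0 0 0; 0.1 0 4 -1 0 0 0; 0.1 0 0 0 0 0 0';  python3 - <<'E'
from h import *
togo([518.7,305.8,190],83.2)
E
```

```text
time_s: 10.2
eef_pos: [0.5347, 0.2906, 0.1845]
eef_rot: [0.701, 0.043, 0.71, -0.045]
wrist_force: [0.2, -0.3, -1.2]
opening: 0.265
t 10.2 pos [534.7 290.6 184.5] open 0.265 F [ 0.2 -0.3 -1.2]
tool axes y [ 0.124  0.992 -0.004] x [-0.013 -0.002 -1.   ]
rotvec [-0.006 -0.012  0.004] shift now-frame cm [-0.53  1.3  -1.78] shift target-frame cm [-0.55  1.32 -1.77] q [ 0.3   0.31  1.55  0.    1.3  -1.14]
```

```bash
python3 -m creep '0.1 5 1.2 -1.7 -0.006 -0.012 0.004; 0.1 5 0 0 0 0 0; 0.1 4 0 0 0 0 0; 0.1 1 0 0 0 0 0; 0.1 0 0 0 0 0 0';  python3 - <<'E'
from h import *
togo([518.7,305.8,9],83.2)
E
```

```text
time_s: 10.82
eef_pos: [0.5176, 0.3011, 0.0276]
eef_rot: [0.705, 0.041, 0.707, -0.043]
wrist_force: [0.0, -0.1, -1.2]
opening: 0.26
t 10.82 pos [517.6 301.1  27.6] open 0.26 F [ 0.  -0.1 -1.2]
tool axes y [ 0.119  0.993 -0.003] x [-0.003 -0.003 -1.   ]
rotvec [-0.001 -0.002  0.003] shift now-frame cm [1.86 0.49 0.06] shift target-frame cm [1.86 0.48 0.05] q [ 0.33  0.49  1.66 -0.    0.99 -1.12]
```

```bash
python3 -m creep '0.1 1.4 0.4 0 0 0 0; 0.1 0.3 0 0 0 0 0; 0.1 0 0 0 0 0 0';  python3 - <<'E'
from h import *
togo([518.7,305.8,9],83.2)
E
```

```text
time_s: 11.2
eef_pos: [0.5212, 0.3058, 0.0133]
eef_rot: [0.707, 0.042, 0.705, -0.042]
wrist_force: [0.5, 0.6, -0.1]
opening: 0.263
t 11.2 pos [521.2 305.8  13.3] open 0.263 F [ 0.5  0.6 -0.1]
tool axes y [ 0.119  0.993 -0.   ] x [ 0.003 -0.001 -1.   ]
rotvec [-0.001  0.003  0.   ] shift now-frame cm [ 0.43 -0.03 -0.24] shift target-frame cm [ 0.43 -0.03 -0.24] q [ 0.34  0.52  1.66 -0.    0.96 -1.11]
```

```bash
python3 -m creep '0.1 0.4 0 0 0 0 0; 0.5 0 0 0 0 0 0; 0.5 0 0 0 0 0 0; 0.5 0 0 0 0 0 0; 0.5 -4 0 0 0 0 0; 0.5 -5 0 0 0 0 0; 0.5 -5 0 0 0 0 0; 0.5 -5 0 0 0 0 0; 0.5 0 0 0 0 0 0';  python3 - <<'E'
from h import *
im,d=ctrl.camera("top"); cv2.imwrite("pics/t3.png",cv2.resize(im,(768,576)))
im,d=ctrl.camera("scene"); cv2.imwrite("pics/s3.png",cv2.resize(im,(768,576)))
togo([569,25.5,200],90)
E
```

```text
time_s: 12.32
eef_pos: [0.5213, 0.3062, 0.2071]
eef_rot: [0.708, 0.043, 0.704, -0.042]
wrist_force: [0.2, -0.0, -0.8]
opening: 0.5
t 12.43 pos [518.6 305.2 202. ] open 0.503 F [ 0.4 -0.  -0.9]
tool axes y [ 0.119  0.993 -0.002] x [-0.002 -0.002 -1.   ]
rotvec [-0.12  -0.001  0.002] shift now-frame cm [  0.25 -27.16   8.34] shift target-frame cm [  0.2  -27.97   5.04] q [ 0.34  0.27  1.56 -0.    1.31 -1.11]
```

View pics/t3.png

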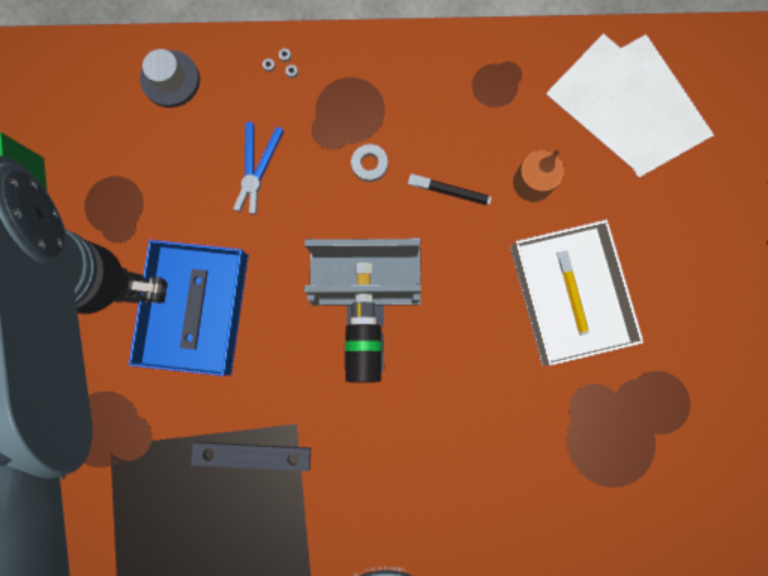

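View pics/s3.png

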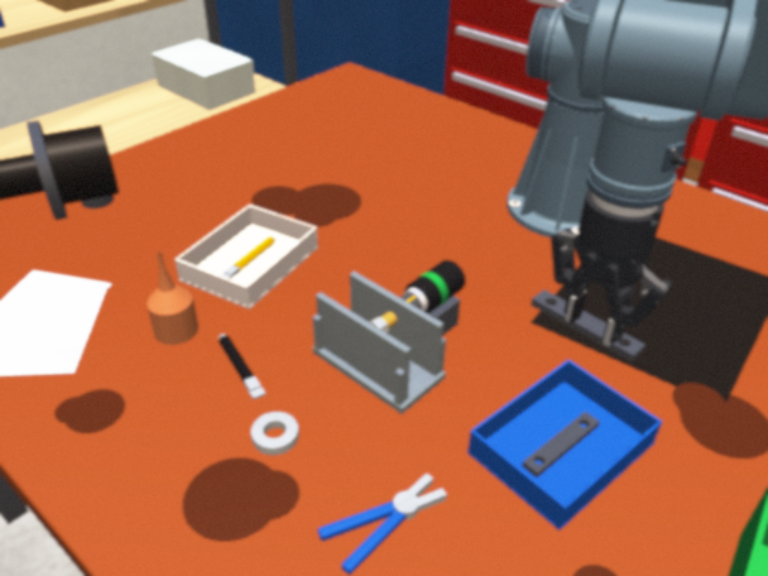

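Both parts show in the right trays: link in blue at (195,310), chisel in white at (573,292). The pliers (250,183), oil can (543,170) and bearing (369,162) haven't moved. Now the bolt head.

```bash
python3 -m creep '0.5 0 -4.5 0.9 -0.12 0 0; 0.5 0 -5 0.9 0 0 0; 0.5 0 -5 0.9 0 0 0; 0.5 0 -5 0.9 0 0 0; 0.5 0 -4.5 0.9 0 0 0; 0.5 0 -2.5 0.4 0 0 0; 0.5 0 0 0 0 0 0';  python3 - <<'E'
from h import *
togo([569,25.5,200],90)
o,_=pose(); im,d=ctrl.camera("wrist"); cv2.imwrite("pics/w4.png",im); P=cloud("wrist",d,o)
np.savez("pics/w4.npz",im=im,P=P)
X,Y,Z=[P[...,i]*1000 for i in range(3)]
for a,b in ((515,560),(575,640)):
    k=(Z>107)&(Z<113)&(X>a)&(X<b)&(Y>-70)&(Y<120); print(k.sum(),np.percentile(P[k]*1000,[2,50,98],axis=0).round(1)); print(cv2.fitLine((P[k][:,:2]*1000).astype(np.float32),cv2.DIST_HUBER,0,.01,.01).ravel())
h=(Z>70)&(Z<95)&(X>560)&(X<582)&(Y>0)&(Y<55); print(h.sum(),np.percentile(P[h]*1000,[2,25,50,75,98],axis=0).round(1))
h=(Z>70)&(Z<95)&(X>544)&(X<558)&(Y>0)&(Y<55); print("sleeve",h.sum(),np.percentile(P[h]*1000,[2,25,50,75,98],axis=0).round(1))
E
```

```text
time_s: 13.3
eef_pos: [0.5557, 0.0321, 0.1867]
eef_rot: [0.698, -0.003, 0.716, 0.001]
wrist_force: [-0.6, 0.6, 0.3]
opening: 0.501
t 13.3 pos [555.7  32.1 186.7] open 0.501 F [-0.6  0.6  0.3]
tool axes y [-0.006  1.    -0.002] x [-0.027 -0.002 -1.   ]
rotvec [ 0.006 -0.027  0.002] shift now-frame cm [-1.37 -0.67  1.29] shift target-frame cm [-1.33 -0.66  1.33] q [-0.15  0.2   1.68 -0.01  1.29 -1.73]
3544 [[530.9 -54.8 108.1]
 [535.8  26.4 110.5]
 [541.1 107.1 111.9]]
[9.9848798e-03 9.9995017e-01 5.3574597e+02 2.6146397e+01]
1873 [[598.7 -56.6 107.5]
 [602.8  25.6 110.5]
 [608.6 107.8 111.8]]
[7.9685366e-03 9.9996823e-01 6.0286133e+02 2.1246874e+01]
771 [[560.6  12.5  75.3]
 [564.   19.6  81.9]
 [568.8  26.6  86.3]
 [573.5  32.9  87.6]
 [578.   39.5  88.8]]
sleeve 301 [[547.8  16.9  79. ]
 [550.3  21.9  82.9]
 [552.8  26.6  84.3]
 [555.4  30.5  85.2]
 [557.7  35.3  86.3]]
```

View pics/w4.png

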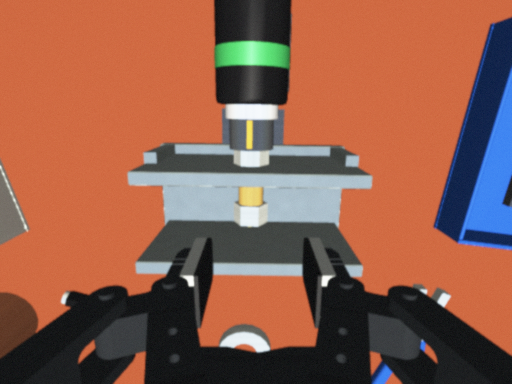

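The empty gap is clear and the bolt head shows at (251,212). Its centre measures (569.3, 26.2), midway between the walls at x=535.8 and 602.9 and on the axis as specified.

```bash
python3 -m creep '0.5 0 -0.6 1.3 0.006 -0.027 0.002; 0.5 2.5 0 0 0 0 0; 0.5 2 0 0 0 0 0; 0.5 0 0 0 0 0 0';  python3 - <<'E'
from h import *
togo([570,26.2,57],89.5)
E
```

```text
time_s: 13.85
eef_pos: [0.5695, 0.0309, 0.1385]
eef_rot: [0.708, -0.001, 0.706, 0.002]
wrist_force: [-0.3, 0.9, -0.1]
opening: 0.503
t 13.85 pos [569.5  30.9 138.5] open 0.503 F [-0.3  0.9 -0.1]
tool axes y [-0.005  1.     0.002] x [ 0.003  0.002 -1.   ]
rotvec [ 0.014  0.003 -0.002] shift now-frame cm [ 8.15 -0.49  0.03] shift target-frame cm [ 8.15 -0.47  0.05] q [-0.16  0.27  1.7   0.    1.17 -1.73]
```

```bash
python3 -m creep '0.5 0 -0.4 0 0.014 0 0; 0.5 2 0 0 0 0 0; 0.5 1 0 0 0 0 0; 0.5 0 0 0 0 0 0';  python3 - <<'E'
from h import *
togo([570,26.2,57],89.5)
E
```

```text
time_s: 14.35
eef_pos: [0.5725, 0.0274, 0.1114]
eef_rot: [0.71, 0.003, 0.704, -0.003]
wrist_force: [-0.3, 0.4, 0.1]
opening: 0.498
t 14.35 pos [572.5  27.4 111.4] open 0.498 F [-0.3  0.4  0.1]
tool axes y [0.009 1.    0.001] x [ 0.009  0.001 -1.   ]
rotvec [-0.     0.009 -0.001] shift now-frame cm [ 5.44 -0.13 -0.3 ] shift target-frame cm [ 5.44 -0.13 -0.25] q [-0.16  0.31  1.72  0.    1.11 -1.72]
```

```bash
python3 -m creep '0.5 1.5 -0.1 -0.25 0 0.009 0; 0.5 1.5 0 0 0 0 0; 0.5 1.5 0 0 0 0 0; 0.5 0.5 0 0 0 0 0; 0.5 0 0 0 0 0 0';  python3 - <<'E'
from h import *
togo([570,26.2,57],89.5)
E
```

```text
time_s: 14.98
eef_pos: [0.5705, 0.0263, 0.0586]
eef_rot: [0.707, 0.004, 0.707, -0.003]
wrist_force: [0.2, 0.0, 0.5]
opening: 0.495
t 14.97 pos [570.5  26.3  58.6] open 0.495 F [0.2 0.  0.5]
tool axes y [0.009 1.    0.001] x [ 0.001  0.001 -1.   ]
rotvec [-0.     0.001 -0.001] shift now-frame cm [ 0.16 -0.01 -0.05] shift target-frame cm [ 0.16 -0.01 -0.05] q [-0.16  0.39  1.74  0.    1.02 -1.72]
```

```bash
python3 -m creep '0.5 0.2 0 0 0 0 0; 0.5 0 0 0 0 0 0; 0 0 0 0 0 0 0; 0 0 0 0 0 0 0; 0 0 0 0 0 0 0; 0 0 0 0 0 0 0';  python3 - <<'E'
from h import *
togo([570,26.2,57],89.5); print(ctrl.get_obs()["torque"])
a,_=ctrl.camera("wrist"); cv2.imwrite("pics/w5.png",a); a,_=ctrl.camera("top"); cv2.imwrite("pics/t5.png",cv2.resize(a[130:270,190:300],None,fx=4,fy=4))
E
python3 -m creep '0 0 0 0 0 0 0; 0 0 0 0 0 0 0; 0 0 0 0 0 0 0; 0 0 0 0 0 0 0; 0 0 0 0 0 0 0; 0 0 0 0 0 0 0; 0 0 0 0 0 0 0; 0 0 0 0 0 0 0';  python3 - <<'E'
from h import *
togo([570,26.2,57],89.5); print(ctrl.get_obs()["torque"])
a,_=ctrl.camera("wrist"); b=cv2.imread("pics/w5.png"); cv2.imwrite("pics/w6.png",cv2.hconcat([b[60:260,180:330],a[60:260,180:330]])); cv2.imwrite("pics/w6f.png",a)
a=cv2.imread("pics/w6.png"); cv2.imwrite("pics/w6.png",cv2.resize(a,None,fx=2.6,fy=2.6))
E
```

```text
time_s: 15.72
eef_pos: [0.5713, 0.026, 0.0578]
eef_rot: [0.708, 0.003, 0.706, -0.003]
wrist_force: [-0.8, 0.2, 0.7]
opening: 0.289
t 15.72 pos [571.3  26.   57.8] open 0.289 F [-0.8  0.2  0.7]
tool axes y [0.009 1.    0.001] x [ 0.003  0.001 -1.   ]
rotvec [-0.     0.003 -0.001] shift now-frame cm [ 0.08  0.02 -0.13] shift target-frame cm [ 0.08  0.02 -0.13] q [-0.16  0.39  1.74  0.    1.02 -1.72]
[ 0.06593363  0.06255949 -0.01166059]
time_s: 16.82
eef_pos: [0.5713, 0.0261, 0.0578]
eef_rot: [0.708, 0.003, 0.706, -0.003]
wrist_force: [-0.7, -0.8, 0.1]
opening: 0.288
t 16.82 pos [571.3  26.1  57.8] open 0.288 F [-0.7 -0.8  0.1]
tool axes y [0.009 1.    0.001] x [ 0.002  0.001 -1.   ]
rotvec [-0.     0.002 -0.001] shift now-frame cm [ 0.08  0.01 -0.13] shift target-frame cm [ 0.08  0.01 -0.13] q [-0.16  0.39  1.74  0.    1.02 -1.72]
[ 0.04743449  0.06226014 -0.02636705]
```

View pics/w6.png

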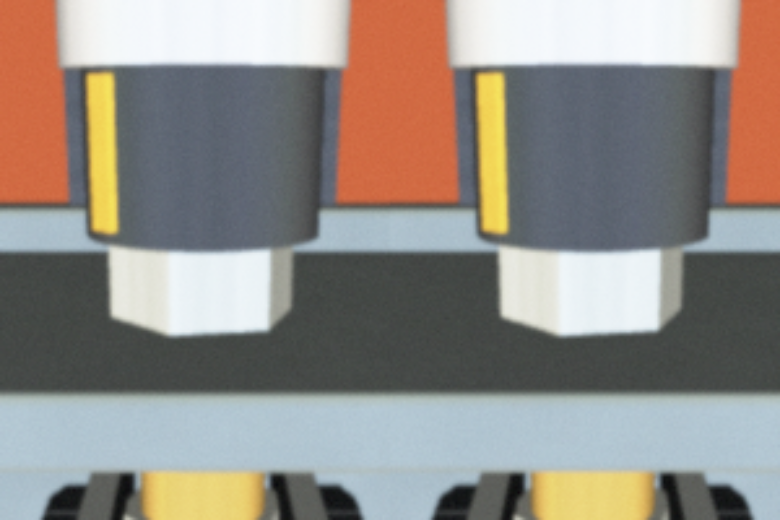

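View pics/w6f.png

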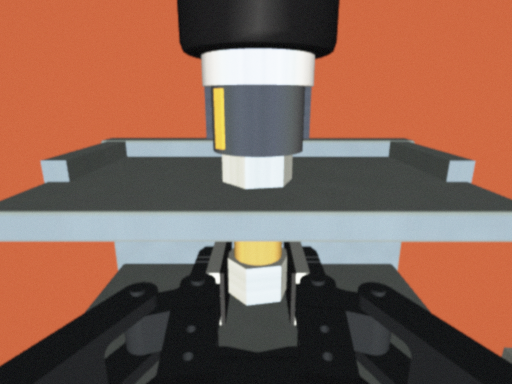

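The yellow mark on the coupling is at the same place (490,150) in both frames, 1.1 s apart. The fingers sit on the head at (258,275) with 0.288 x 85 = 24.5 mm between them, so they are on the flats. One last check before handing in.

```bash
python3 -m creep '0 0 0 0 0 0 0; 0 0 0 0 0 0 0; 0 0 0 0 0 0 0; 0 0 0 0 0 0 0; 0 0 0 0 0 0 0; 0 0 0 0 0 0 0; 0 0 0 0 0 0 0; 0 0 0 0 0 0 0';  python3 - <<'E'
from h import *
togo([570,26.2,57],89.5)
a,_=ctrl.camera("wrist"); b=cv2.imread("pics/w6f.png"); y=lambda i:(lambda h:np.argwhere((h[80:155,200:310,0]>20)&(h[80:155,200:310,0]<32)&(h[80:155,200:310,1]>140)).mean(0))(cv2.cvtColor(i,cv2.COLOR_BGR2HSV))
print(y(cv2.imread("pics/w5.png")),y(b),y(a))
t,_=ctrl.camera("top"); cv2.imwrite("pics/t7.png",cv2.resize(t,(768,576)))
E
```

```text
time_s: 17.88
eef_pos: [0.5713, 0.0261, 0.0578]
eef_rot: [0.708, 0.003, 0.706, -0.003]
wrist_force: [-0.5, 0.1, -0.8]
opening: 0.288
t 17.88 pos [571.3  26.1  57.8] open 0.288 F [-0.5  0.1 -0.8]
tool axes y [0.009 1.    0.001] x [ 0.002  0.001 -1.   ]
rotvec [-0.     0.002 -0.001] shift now-frame cm [ 0.08  0.01 -0.13] shift target-frame cm [ 0.08  0.01 -0.13] q [-0.16  0.39  1.74  0.    1.02 -1.72]
[38.0910596  18.86589404] [37.97350993 18.85264901] [37.9081803  18.87646077]
```

View pics/t7.png

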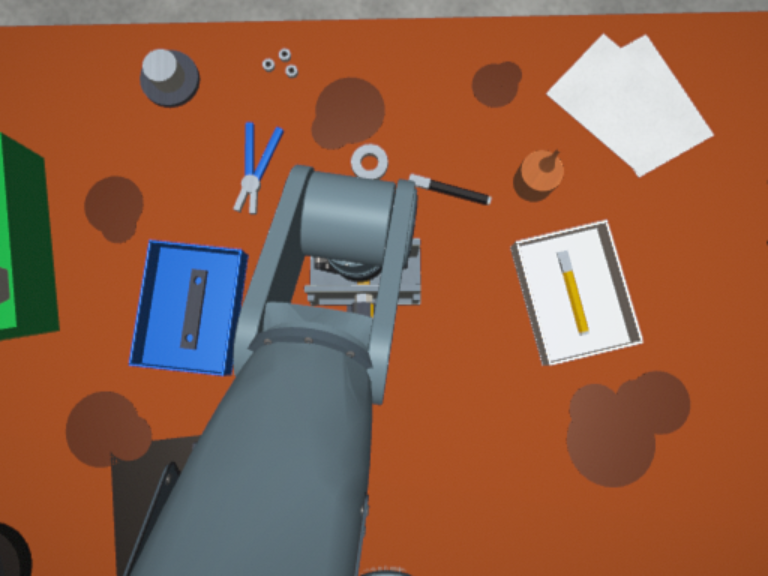

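The mark has stayed put for 2.2 s, and the trays and bystanders look right: link at (195,310), chisel at (573,292). Handing in.

```bash
python3 -c "
from bench import ctrl
print(ctrl.hand_in())"
```

```text
the job is handed in; nothing more can be done
None
```

I put the yellow chisel in the white tray and the small link plate in the blue tray. I then gripped the bolt head and handed the job in at about 18 s, still holding it. The hand-in gave no verdict.

- **Bolt:** in the last pictures the coupling's yellow mark moved less than 0.2 px over 2.2 s, so the bolt has stopped. The fingers stood about 24.5 mm apart, which matches the head's flats. The wrist force reading was about 1 N.
- **Trays and bystanders:** the top camera showed both parts lying flat in their trays. The pliers, oil can and bearing were where they started.

No check failed. The camera estimates of the bracket's position differed by about 1 mm.

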